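Mount a guide-roller post and prove its clamp screw

ROBOT

A 6-joint arm with a two-finger parallel gripper is mounted at the origin on the work surface. World frame = base frame: x ahead of the robot, y to its left, z up, the work surface at z = 0. Lengths are in mm, angles in rad, forces in N, time in s.
With the tool pointing down it reaches from about 275 to 975 mm from the base axis. Payload 8.4 kg.
Tool frame: the origin (TCP) lies on the centre line of the jaws, within the pads' length; the fingertips stand 25 mm ahead of it and the grasp point (between the pads) lies 6 mm ahead of it; z points along the fingers, y is the line along which they close (so a half turn about z gives the same grasp; the last joint's range is limited). The gripper opens to 92 mm and grips with 3 to 60 N. Pads are 20 mm wide; open, the fingers measure 128 mm over their backs; the gripper's body (75 mm by 189 mm) begins 69 mm behind the grasp point.
Start: joints at [1.262, 0.353, 1.633, -0, 1.155, -0.002], TCP at [188.754, 595.818, 203.583] pointing down, gripper open.
Joint ranges: [-2.63, 2.63], [-0.92, 2.1], [0.06, 2.66], [-1.3, 4.44], [0, 2.69], [-3.02, 3.02]. Speed limits (rad/s): [2.22, 2.22, 2.79, 3.14, 3.14, 3.14].

INTERFACE

Orientations are given as a unit quaternion [x, y, z, w].
In Python, from workcell import manip, vision gives the robot as it stands. The module is installed in compiled form; this text tells all that it offers.
- The arm moves only by the shell command python3 -m creep 'ROWS'. ROWS is JSON, a list of rows, each an object with "fingers": the opening, from -1 (shut) to 1 (fully open); "xyz": the shift along the world's x, y, z in mm, a list of three; "twist": the turn about the world's z in rad. In form: [{"fingers": fingers, "xyz": [tx, ty, tz], "twist": twist}, ...]. A call has 1 to 20 rows; each row shifts and turns the commanded pose from where the row before left it; what a row does not reach is not made up. A row lasts 1/12 s, in which the tool goes at most 41.7 mm and 7.16 degrees, less where a joint would pass 70% of its speed; a pose out of reach is approached as far as the arm can. A call is refused whole if a number of a shift passes 41.7 or a number of a turn 0.125, either way. A call with a gripper value outside its range is refused whole. The fingers move at their own pace and stop on an object; the grip force is fixed at half the most. Time passes only in rows, so rows that do not move let the fingers close. It gives the time, the measured TCP pose, the force, the opening and the grip force at its end, in the units of the state.
- manip.read_state(): the state, without advancing time (a new reading comes with each control period).
- vision.get_image(name): name is "scene" or "side" or "wrist"; returns a dict with "color" (400x640x3 uint8, red, green, blue), "mtx" (3x3 intrinsics, pixels), "rvec" (rotation vector, rad) and "tvec" (3), from world to camera coordinates, as OpenCV has them. Camera axes: x right, y down, z forward; pixel columns grow to the right and rows downward; lengths in mm; the calibration is good to about 2 mm. The wrist camera is an equidistant fisheye: a pixel r from the principal point sees the ray r / f radians off the axis. A picture is of the moment at which its call begins. There is no depth.
- manip.hand_in(): hands the job in; it is judged then, once.
The state is a dict: "time_s": time; "q": joint angles; "joint_vel": joint speeds; "joint_torque": joint torques, N m; "tcp_pos": TCP position; "ee_rot": TCP orientation; "contact_force": force on the tool from outside, world axes, zero at the start; "ft_torque": the same for the moment, N m; "opening": finger opening in mm; "finger_force": force on a finger pad.
Only numpy, scipy, OpenCV 4.12 (cv2) and the standard library are available. Lean on these libraries where they do the work, as an engineer would, in place of code of your own. Each camera call takes 0.05 s, during which the arm holds its last target. There are 200 camera calls.

TASK

Put the guide-roller post with the brass knob from the rack into the aluminium post holder, fully home, and let go of it. Then press the red ball of the clamp lever down until the clamp screw is snug and load it to about 1 newton metre (never above 1.4), holding that load steady for a full second to see that it does not give. Let go with the lever left down, and leave everything else where it is.

Things in the scene. Friction and masses are not known exactly. Their poses are not given: they have to be found in the camera images.
- post_knob (a point): Guide-roller post to mount, 110 tall: steel shank dia 16, chamfered foot (lower 50), white grooved roller dia 44 (50 to 66 above the foot), brass knob dia 20 (66 to 110). This point is on the axis, 92 above the foot, where it is best gripped; z along the axis, up. It stands upright in one hole of the rack (dia 19, 30 deep). 0.13 to 0.25 kg.
- rack: Black plastic parking rack, 60 (x) by 150 (y) by 40 high, fixed, two holes at y = -40 and +40 of its own frame; origin at the centre of its underside.
- holder: Fixed post holder: aluminium block 60 by 60, top 55 above the table, on a dark base plate 120 (x) by 100 (y) by 10; origin at the centre of its underside. In its middle a vertical socket dia 17.5, 40 deep, floor 15 above the table: a post fully home stands on that floor, its knob point 107 above the table, its roller 10 clear of the block. The clamp lever is on the block's +y side.
- socket_mouth (a point): Centre of the socket's mouth in the top of the holder block, 55 above the table.
- clamp_axis (a point): Point on the clamp screw's axis in the lever's plane: 42 to the holder's +y from the socket axis, 42 above the table. The axis is level, along the holder's y; the lever points to the holder's -x and up, and swings in the x-z plane. At the start it stands 0.3 to 0.9 rad above level; the screw gets snug somewhere from 0.08 rad below to 0.18 rad above level, different every time and not to be seen.
- lever_ball (a point): Centre of the red ball, dia 22, on the end of the clamp lever (steel arm dia 9), 90 from clamp_axis. Pressing it down tightens: it moves against slight friction (0.1 N m, stays where left) until the screw is snug; then the screw turns no more and the arm only flexes: 1 N m is about 11 N on the ball square to the arm, 7.5 of travel. Let go, it springs back to the snug position.
- ball_pin (a point): End of a short steel pin on the ball's outer side, 105 from clamp_axis, moving with the lever.
- needle_tip (a point): Tip of the yellow pointer needle, 105 from clamp_axis; the needle turns with the screw and is not loaded. It meets ball_pin when the lever is unloaded; under load the pin sinks away below it by 8.75 at 1 N m (12 N m per rad of flex), 7 at 0.8 N m, 12.2 at 1.4 N m, above which the thread is harmed.
- spare_post_knob (a point): The like post with a black knob in the rack's other hole, same sizes, point 92 above its foot: to be left alone.
- copper_spool: Bystander: white spool with copper winding, dia 64, 52 tall, standing on a flange; origin at its underside.
- bronze_spool: Bystander: white spool with dark bronze winding, dia 64, 52 tall, standing; origin at its underside.
- red_tin: Bystander: red tin with a yellow label, dia 90, 100 tall; origin at its underside.
- amber_jar: Bystander: amber glass jar, dia 50, 70 tall; origin at its underside.
- screwdriver: Bystander: screwdriver lying on the table; origin at the middle of its underside.
- post: The same brass-knob post; origin at the centre of its foot.
There are look-alikes about, which are no part of the job. Leave any orange look-alike of the post alone. What is shaped like the holder but blue is not meant.

How it is judged (in metres and radians):
On the way, in this order (a step that is already met when the one before it is completed fails the run):
1. the brass-knob post stands fully home in the holder, let go (z of post_knob in the frame of holder below 0.1095 m and horizontal distance between post_knob and socket_mouth below 0.007 m and angle between post_knob's own z axis and vertical below 0.07 rad and contact force between the fingers and post below 0.2 N), for 0.2 s.
2. with the post home, the clamp screw bears 0.8 to 1.4 N m steadily for 0.8 s (z of post_knob in the frame of holder below 0.1095 m and horizontal distance between post_knob and socket_mouth below 0.007 m and angle between post_knob's own z axis and vertical below 0.07 rad and distance between ball_pin and needle_tip between 0.007 and 0.01225 m), for 0.8 s.
At the end, for the whole second after the job is handed in: The brass-knob post stands home in the holder (knob point under 109.5 mm above the holder's underside, within 7 mm of the socket axis, tilted under 0.07 rad) and at rest; the lever is let go (pin within 2.5 mm of the needle tip) and down, its ball's centre below 66 mm (z of post_knob in the frame of holder below 0.1095 m and horizontal distance between post_knob and socket_mouth below 0.007 m and angle between post_knob's own z axis and vertical below 0.07 rad and distance between ball_pin and needle_tip below 0.0025 m and z of lever_ball in the frame of holder below 0.066 m and linear speed of post below 0.02 m/s); the robot touches nothing.
It fails at once if the clamp screw is loaded above 1.4 N m (distance between ball_pin and needle_tip above 0.01225 m).
It fails at once if the black-knob post or another bystander is moved more than 20 mm (distance of any of spare_post_knob, copper_spool, bronze_spool, red_tin, amber_jar, screwdriver from where it was at the start of the episode above 0.02 m).
It also fails if it takes over 59 s, if anything falls off the work surface, if the arm or the gripper's body presses on something with over 40 N, if the wrist force passes 120 N, or if a joint passes its speed limit or range.

## Working session

There is one attempt and no reset: what is moved stays moved. The work goes in short steps, Python scripts to look and compute and a shell command to move; the robot and the scene stay as the last step left them, time stands still between calls to the robot, and variables do not carry over. Pictures are saved under pics/ and viewed, at most 10 in all, crops included, and the job is handed in when it is done.

```bash
mkdir -p pics; cat > h.py <<'E'
import numpy as np, cv2
from workcell import manip, vision
def ray(im,u,v,fish=False):
    K=np.array(im["mtx"],float);R,_=cv2.Rodrigues(np.array(im["rvec"],float));t=np.array(im["tvec"],float).ravel()
    x=(u-K[0,2])/K[0,0];y=(v-K[1,2])/K[1,1]
    if fish:
        r=np.hypot(x,y);s=np.sin(r)/r if r>1e-9 else 1;d=np.array([x*s,y*s,np.cos(r)])
    else: d=np.array([x,y,1.])
    return -R.T@t,R.T@(d/np.linalg.norm(d))
def onz(im,u,v,z,fish=False):
    c,d=ray(im,u,v,fish);return c+d*(z-c[2])/d[2]
def proj(im,P,fish=False):
    K=np.array(im["mtx"],float);R,_=cv2.Rodrigues(np.array(im["rvec"],float));t=np.array(im["tvec"],float).ravel()
    p=R@np.array(P,float)+t
    if fish:
        h=np.hypot(p[0],p[1]);th=np.arctan2(h,p[2]);return K[0,2]+K[0,0]*th*p[0]/h,K[1,2]+K[1,1]*th*p[1]/h
    return K[0,2]+K[0,0]*p[0]/p[2],K[1,2]+K[1,1]*p[1]/p[2]
def two(a,b):
    (c1,d1),(c2,d2)=a,b
    s=np.linalg.lstsq(np.c_[d1,-d2],c2-c1,rcond=None)[0]
    p,q=c1+s[0]*d1,c2+s[1]*d2
    return (p+q)/2,np.linalg.norm(p-q)
E
python3 - <<'E'
from h import *
import pickle
d={n:vision.get_image(n) for n in("scene","side","wrist")}
pickle.dump(d,open("im0.pkl","wb"))
for n in d: cv2.imwrite(f"pics/{n}0.png",d[n]["color"][:,:,::-1]); c,_=ray(d[n],320,200); print(n,c,d[n]["mtx"][0][0])
E
```

```text
scene [1252.84956123  507.99995628  959.58900514] 431.6528969302094
side [ 272.55711625 -791.5840883   891.61256295] 453.5831520951715
wrist [119.71522126 618.62773861 383.44800518] 309.70691628693146
```

View pics/scene0.png

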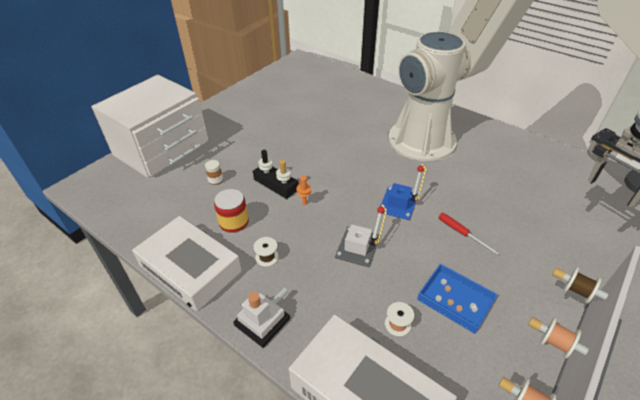

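View pics/side0.png

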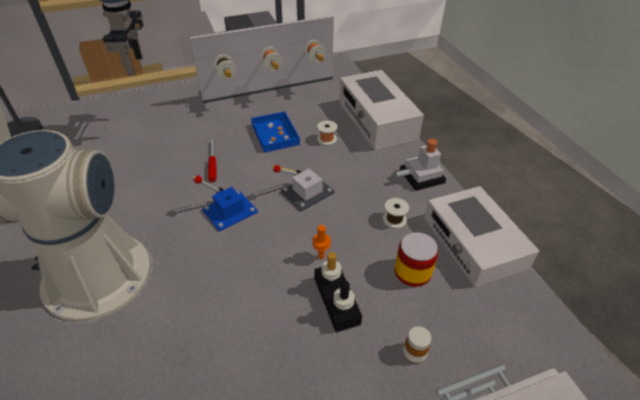

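Scene view: there are three posts, black knob (264,155), brass knob (283,167) and an orange look-alike standing outside the rack (304,187). In the side view they are at (344,290), (331,261) and (321,233). The brass one in the rack fits the description. There are two holders: aluminium at scene (357,238) / side (306,182), which is meant, and a blue one at scene (400,195), which is not. I'll confirm with one enlarged crop and measure.

```bash
python3 - <<'E'
from h import *
import pickle
d=pickle.load(open("im0.pkl","rb"))
s=d["scene"];e=d["side"]
def crop(im,x,y,w,h,k=4):return cv2.resize(im["color"][y:y+h,x:x+w,::-1],None,fx=k,fy=k,interpolation=cv2.INTER_CUBIC)
a=np.hstack([crop(s,240,140,100,70),crop(e,290,220,100,70)])
b=np.hstack([crop(s,325,195,100,75),crop(e,255,150,100,75)])
cv2.imwrite("pics/c0.png",np.vstack([a,b]))
for n,p,q in [("brass",(283,167),(331,261)),("black",(264,155),(344,290)),("orange",(304,187),(321,233)),("block top",(358,234),(306,177)),("ball",(381,210),(277,169)),("bluetop",(401,190),(230,195))]:
    print(n,*[np.round(v,1) for v in two(ray(s,*p),ray(e,*q))])
E
```

```text
brass [ 514.1 -219.5   97. ] 1.3
black [ 510.5 -302.6  101.7] 1.3
orange [ 528.9 -121.7   79.3] 2.2
block top [568.5 103.5  58. ] 2.4
ball [489.7 120.9  97.9] 4.0
bluetop [351.  106.6  61.4] 9.4
```

View pics/c0.png

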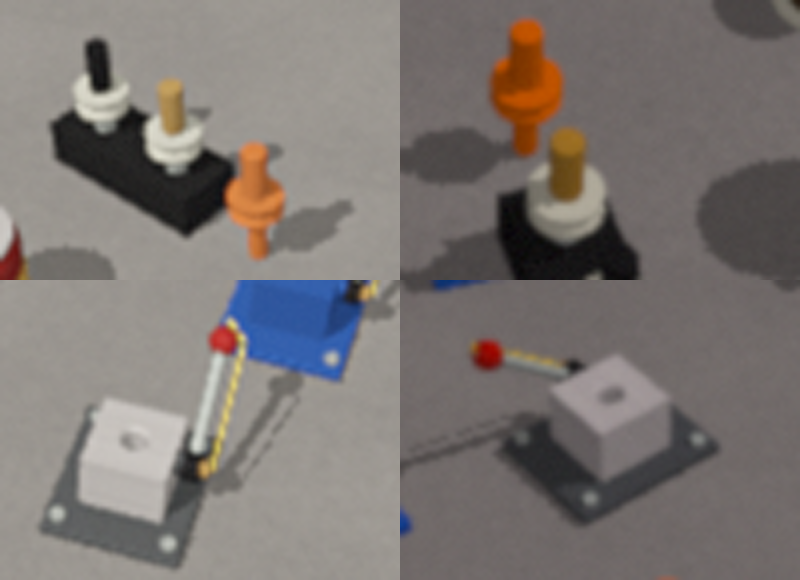

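The crop confirms the brass-knob post in the rack, next to the separate black and orange ones. It also shows the aluminium holder with its socket hole at scene (358.7,234.7) / side (308,178.7). Next I'll refine the key points.

```bash
python3 - <<'E'
from h import *
import pickle
from scipy.spatial.transform import Rotation as Ro
d=pickle.load(open("im0.pkl","rb"))
s=d["scene"];e=d["side"]
def red(im,x0,y0,x1,y1):
    c=im["color"][y0:y1,x0:x1].astype(int);m=(c[...,0]>110)&(c[...,1]<70)&(c[...,2]<70);y,x=np.nonzero(m);return x.mean()+x0,y.mean()+y0
print("knobtop",onz(s,283,161.7,120),onz(e,332,254.2,120))
print("socket",onz(s,358.7,234.7,55),onz(e,308,178.7,55))
a,b=red(s,370,200,395,220),red(e,268,160,288,178);print(a,b,two(ray(s,*a),ray(e,*b)))
st=manip.read_state();print(st["time_s"],np.round(Ro.from_quat(st["ee_rot"]).as_matrix(),3),st["opening"],st["contact_force"])
E
```

```text
knobtop [ 514.30877991 -216.47437343  120.        ] [ 516.35411986 -220.00621078  120.        ]
socket [568.41687805 104.66884924  55.        ] [571.67356329  99.17472638  55.        ]
(np.float64(380.5769230769231), np.float64(209.6153846153846)) (np.float64(276.8857142857143), np.float64(167.6)) (array([490.83807721, 121.24619865, 101.46345449]), np.float64(1.451754169442862))
0.15 [[-0.953  0.302 -0.   ]
 [ 0.302  0.953 -0.001]
 [ 0.    -0.001 -1.   ]] 91.5581809517123 [-0.83805903  0.87298925 -0.29815396]
```

```bash
R='{"fingers":1,"xyz":[15,-37,0],"twist":-0.063}'; python3 -m creep '[{"fingers":1,"xyz":[15,-37,0],"twist":-0.063},{"fingers":1,"xyz":[15,-37,0],"twist":-0.063},{"fingers":1,"xyz":[15,-37,0],"twist":-0.063},{"fingers":1,"xyz":[15,-37,0],"twist":-0.063},{"fingers":1,"xyz":[15,-37,0],"twist":-0.063},{"fingers":1,"xyz":[15,-37,0],"twist":-0.063},{"fingers":1,"xyz":[15,-37,0],"twist":-0.063},{"fingers":1,"xyz":[15,-37,0],"twist":-0.063},{"fingers":1,"xyz":[15,-37,0],"twist":-0.063},{"fingers":1,"xyz":[15,-37,0],"twist":-0.063},{"fingers":1,"xyz":[15,-37,0],"twist":-0.063},{"fingers":1,"xyz":[15,-37,0],"twist":-0.063},{"fingers":1,"xyz":[15,-37,0],"twist":-0.063},{"fingers":1,"xyz":[15,-37,0],"twist":-0.063},{"fingers":1,"xyz":[15,-37,0],"twist":-0.063},{"fingers":1,"xyz":[15,-37,0],"twist":-0.063},{"fingers":1,"xyz":[15,-37,0],"twist":-0.063},{"fingers":1,"xyz":[15,-37,0],"twist":-0.063},{"fingers":1,"xyz":[15,-37,0],"twist":-0.063},{"fingers":1,"xyz":[15,-37,0],"twist":-0.063}]'; python3 -m creep '[{"fingers":1,"xyz":[13,-37,0],"twist":0},{"fingers":1,"xyz":[13,-37,0],"twist":0},{"fingers":1,"xyz":[0,0,0],"twist":0}]'
python3 - <<'E'
from h import *
im=vision.get_image("wrist");cv2.imwrite("pics/w1.png",im["color"][:,:,::-1])
import pickle;pickle.dump(im,open("w1.pkl","wb"))
st=manip.read_state();print(st["time_s"],st["tcp_pos"],st["q"]);print(ray(im,320,200,True),proj(im,(515,-218,120),True),proj(im,st["tcp_pos"],True))
E
```

```text
time_s: 1.82
tcp_pos: [488.9, -146.4, 203.5]
ee_rot: [0.707, 0.707, 0.0, -0.0]
contact_force: [0.7, 0.2, 0.8]
opening: 91.6
finger_force: 0.0
time_s: 2.07
tcp_pos: [516.8, -224.0, 203.5]
ee_rot: [0.707, 0.707, -0.0, 0.002]
contact_force: [-1.1, 0.2, 0.3]
opening: 91.7
finger_force: 0.0
2.1167 [ 515.36522171 -221.1613593   203.06590852] [-4.07778772e-01  2.54186366e-01  1.77306309e+00 -4.45154144e-04
  1.11420600e+00 -4.08224160e-01]
(array([ 517.05605604, -149.49550761,  383.78369001]), array([-0.01304622, -0.26130626, -0.96516778])) (np.float64(321.70773295697984), np.float64(196.8083365013321)) (np.float64(321.3052636104317), np.float64(235.04143902775525))
```

View pics/w1.png

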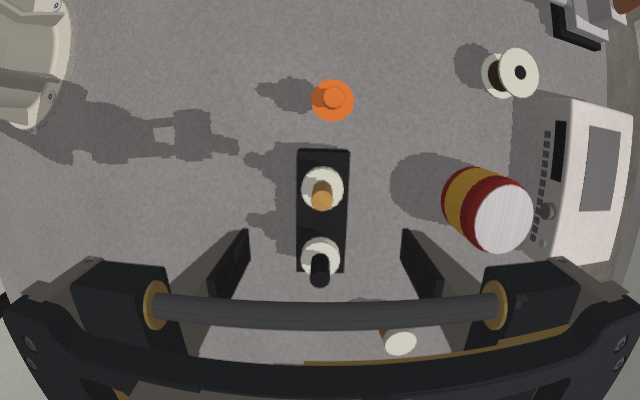

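Wrist view: brass knob top at about (322,201), the rack hole pair running vertically, and the black knob at (320,272). The orange look-alike is at (332,100), clear of the fingers.

```bash
python3 - <<'E'
from h import *
import pickle;im=pickle.load(open("w1.pkl","rb"))
c=im["color"][178:212,305:340].astype(int);m=(c[...,0]-c[...,2]>50)
y,x=np.nonzero(m);print(x.min()+305,x.max()+305,y.min()+178,y.max()+178)
# cap: brightest rows; width
h=c.sum(2)
for r in range(0,34,2): print(r+178,[int(v) for v in c[r,8:26:3,0]],int(m[r].sum()))
print(onz(im,322,200.5,120,True))
E
```

```text
311 332 182 210
178 [148, 188, 207, 206, 207, 207] 0
180 [148, 147, 146, 123, 186, 207] 0
182 [148, 129, 98, 97, 106, 179] 5
184 [142, 97, 96, 98, 101, 112] 13
186 [122, 98, 98, 99, 101, 109] 16
188 [102, 97, 99, 96, 101, 110] 16
190 [96, 102, 112, 135, 111, 110] 17
192 [95, 149, 178, 178, 170, 151] 18
194 [125, 181, 179, 183, 179, 176] 19
196 [172, 179, 181, 179, 181, 178] 20
198 [172, 178, 179, 183, 180, 183] 21
200 [174, 172, 177, 179, 182, 181] 22
202 [172, 173, 171, 180, 181, 182] 21
204 [174, 173, 175, 174, 180, 183] 20
206 [159, 174, 174, 175, 175, 181] 19
208 [112, 168, 176, 174, 175, 178] 14
210 [34, 71, 140, 156, 147, 35] 10
[ 515.25513096 -221.36664489  120.        ]
```

```bash
python3 -m creep '[{"fingers":1,"xyz":[0,0,-32],"twist":0},{"fingers":1,"xyz":[0,0,-32],"twist":0},{"fingers":1,"xyz":[0,0,-20],"twist":0},{"fingers":1,"xyz":[0,0,-10],"twist":0},{"fingers":0,"xyz":[0,0,0],"twist":0},{"fingers":-1,"xyz":[0,0,0],"twist":0},{"fingers":-1,"xyz":[0,0,0],"twist":0},{"fingers":-1,"xyz":[0,0,0],"twist":0},{"fingers":-1,"xyz":[0,0,0],"twist":0},{"fingers":-1,"xyz":[0,0,0],"twist":0},{"fingers":-1,"xyz":[0,0,0],"twist":0},{"fingers":-1,"xyz":[0,0,0],"twist":0},{"fingers":-1,"xyz":[0,0,0],"twist":0},{"fingers":-1,"xyz":[0,0,0],"twist":0}]'
```

```text
time_s: 3.28
tcp_pos: [514.7, -218.2, 109.6]
ee_rot: [0.706, 0.708, -0.0, -0.0]
contact_force: [-0.7, -0.1, -0.7]
opening: 27.4
finger_force: 0.0
```

```bash
python3 -m creep '[{"fingers":-1,"xyz":[0,0,0],"twist":0},{"fingers":-1,"xyz":[0,0,0],"twist":0},{"fingers":-1,"xyz":[0,0,0],"twist":0},{"fingers":-1,"xyz":[0,0,0],"twist":0},{"fingers":-1,"xyz":[0,0,10],"twist":0},{"fingers":-1,"xyz":[0,0,10],"twist":0},{"fingers":-1,"xyz":[0,0,20],"twist":0},{"fingers":-1,"xyz":[0,0,30],"twist":0},{"fingers":-1,"xyz":[0,0,30],"twist":0}]'; python3 - <<'E'
from h import *
print(np.mean([manip.read_state()["tcp_pos"] for _ in range(5)],0))
E
```

```text
time_s: 4.03
tcp_pos: [514.4, -218.0, 211.3]
ee_rot: [0.706, 0.709, -0.0, -0.0]
contact_force: [0.7, -0.9, 0.4]
opening: 0.5
finger_force: 0.0
[ 514.3781964  -218.00946181  211.32259768]
```

The fingers shut on nothing (0.5 mm), so I'll look.

```bash
python3 - <<'E'
from h import *
import pickle
d={n:vision.get_image(n) for n in("scene","side","wrist")};pickle.dump(d,open("im2.pkl","wb"))
k=lambda im,x,y,w,h,f:cv2.resize(im["color"][y:y+h,x:x+w,::-1],(f*w,f*h),interpolation=cv2.INTER_CUBIC)
a=np.hstack([k(d["scene"],230,90,100,120,3),k(d["side"],280,190,100,150,3)[:360]])
w=d["wrist"]["color"][80:320,170:470,::-1]
w=cv2.copyMakeBorder(w,0,0,0,300,cv2.BORDER_CONSTANT)
cv2.imwrite("pics/c2.png",np.vstack([a,w]))
print(manip.read_state()["tcp_pos"])
E
```

```text
[ 516.57645508 -218.94143644  213.23301308]
```

View pics/c2.png

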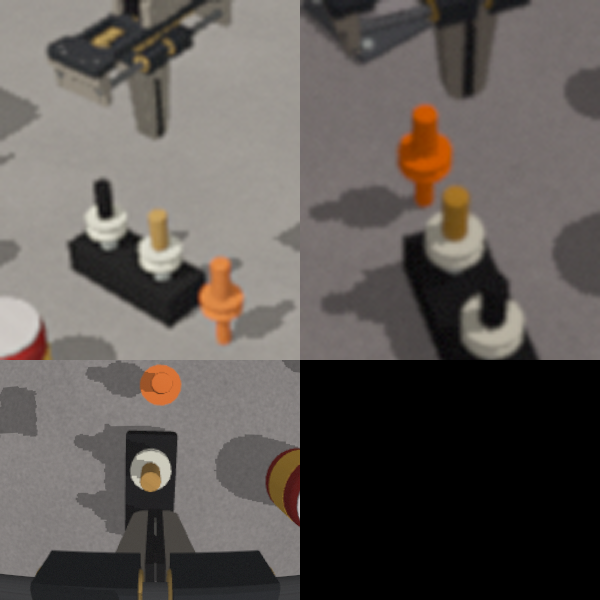

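The post still stands in the rack: knob at scene (283,162), wrist (320,200). I'll compare the seen fingertips (scene (281,135), side (335,222)) and the knob top with the reported TCP.

```bash
python3 - <<'E'
from h import *
import pickle
d=pickle.load(open("im2.pkl","rb"));s,e,w=d["scene"],d["side"],d["wrist"]
print("tip",two(ray(s,281.3,135),ray(e,335,222)))
print("knobtop",two(ray(s,282.7,161),ray(e,332,254)))
p=(516,-220,188);print("proj tip",proj(s,p),proj(e,p),proj(w,p,True))
p=(516,-220,120);print("proj knob",proj(s,p),proj(e,p),proj(w,p,True))
print("wrist knob",onz(w,320,200,120,True), ray(w,320,200,True)[0])
c=w["color"].astype(int);m=(c[...,0]-c[...,2]>50);m[:, :300]=0;m[:,345:]=0;m[:170]=0;m[215:]=0;y,x=np.nonzero(m);print(x.min(),x.max(),y.min(),y.max())
E
```

```text
tip (array([ 517.86902193, -216.0344226 ,  220.05242118]), np.float64(7.869274409412571))
knobtop (array([ 514.96249064, -219.1401455 ,  121.16895735]), np.float64(3.3577663056968445))
proj tip (np.float64(280.1993147457167), np.float64(143.58611434554047)) (np.float64(332.6324632396123), np.float64(233.45778354773256)) (np.float64(320.8991391505681), np.float64(225.29749236055474))
proj knob (np.float64(281.76786282153444), np.float64(161.5317473143653)) (np.float64(331.84689032519407), np.float64(254.24171850837755)) (np.float64(321.1507216705593), np.float64(200.22336151515276))
wrist knob [ 514.93717064 -219.78863358  120.        ] [ 516.63793666 -144.77982585  395.94692957]
310 330 184 211
```

The fingertips look about 30 mm higher than the reported pose implies. I'll check by differencing against the first images, and with the known 80 mm hole pitch in the wrist view.

```bash
python3 - <<'E'
from h import *
import pickle
d0=pickle.load(open("im0.pkl","rb"));d=pickle.load(open("im2.pkl","rb"));s,e=d["scene"],d["side"]
for n,(x0,x1,y0,y1) in (("scene",(265,300,100,155)),("side",(315,355,190,245))):
    m=np.abs(d[n]["color"].astype(int)-d0[n]["color"]).sum(2)>60
    print(n)
    for y in range(y0,y1,2):
        x=np.nonzero(m[y,x0:x1])[0]
        if len(x): print(y,x.min()+x0,x.max()+x0,len(x))
w=pickle.load(open("w1.pkl","rb"));c=w["color"].sum(2)
for y in range(245,292,4): print(y,[int(v) for v in c[y,300:342:3]])
for v in (268,270,272,274): print(v,onz(w,321.5,200.5,120,True)-onz(w,320,v,120,True))
E
```

```text
scene
100 265 296 32
102 265 294 30
104 265 294 30
106 265 293 29
108 265 290 26
110 265 286 22
112 265 286 21
114 265 286 20
116 265 286 22
118 265 285 18
120 265 285 15
122 265 285 16
124 265 285 14
126 274 285 12
128 275 286 12
130 275 285 11
132 275 285 11
134 277 284 8
136 281 282 2
side
190 319 354 33
192 318 354 31
194 315 346 23
196 326 344 19
198 325 344 20
200 325 344 20
202 325 344 20
204 325 343 19
206 325 343 19
208 326 342 17
210 326 342 17
212 326 342 17
214 326 341 16
216 327 341 15
218 328 341 14
220 329 339 11
222 331 337 7
245 [74, 114, 360, 433, 600, 596, 599, 601, 600, 603, 553, 477, 372, 106]
249 [87, 327, 556, 558, 557, 601, 600, 599, 601, 599, 596, 599, 507, 105]
253 [116, 422, 425, 428, 427, 382, 300, 329, 439, 601, 598, 599, 601, 276]
257 [202, 430, 428, 425, 179, 69, 75, 66, 77, 233, 601, 601, 601, 588]
261 [225, 427, 427, 426, 70, 67, 68, 70, 72, 65, 553, 598, 599, 564]
265 [153, 597, 553, 551, 69, 69, 67, 64, 68, 79, 554, 600, 599, 218]
269 [110, 262, 594, 540, 69, 67, 72, 62, 62, 81, 555, 597, 439, 107]
273 [401, 409, 427, 470, 64, 95, 109, 107, 105, 78, 545, 484, 299, 293]
277 [391, 397, 393, 310, 101, 98, 103, 106, 107, 107, 358, 401, 395, 394]
281 [383, 392, 390, 334, 99, 101, 98, 99, 102, 100, 370, 391, 398, 406]
285 [390, 388, 397, 395, 313, 101, 105, 106, 112, 321, 379, 399, 396, 395]
289 [385, 392, 384, 396, 396, 390, 386, 397, 387, 380, 381, 400, 395, 387]
268 [ 1.55370065 66.79080588  0.        ]
270 [ 1.56343703 68.97247484  0.        ]
272 [ 1.5733695  71.16924121  0.        ]
274 [ 1.58350094 73.38144742  0.        ]
```

```bash
python3 - <<'E'
from h import *
import pickle
w=pickle.load(open("w1.pkl","rb"));W=pickle.load(open("im2.pkl","rb"))["wrist"]
for z in (178,190,206): print("open",z,[np.round(proj(w,(515+dx,-221+10,z),True),1) for dx in(-64,-46,46,64)])
for z in (188,200,217): print("shut",z,[np.round(proj(W,(515+dx,-220+10,z),True),1) for dx in(-10,0,10)])
a=np.hstack([cv2.resize(i["color"][190:320,220:430,::-1],None,fx=1.9,fy=1.9,interpolation=cv2.INTER_CUBIC) for i in(w,W)])
cv2.imwrite("pics/c3.png",a);print(a.shape)
E
```

```text
open 178 [array([231.6, 207.7]), array([255.9, 207.9]), array([386.5, 208. ]), array([411., 208.])]
open 190 [array([226.7, 212.8]), array([252.1, 213. ]), array([390. , 213.2]), array([415.6, 213. ])]
open 206 [array([219.4, 220.4]), array([246.5, 220.7]), array([395.1, 221. ]), array([422.6, 220.7])]
shut 188 [array([305.3, 211.9]), array([319.5, 211.9]), array([333.7, 212. ])]
shut 200 [array([304.4, 217.3]), array([319.3, 217.3]), array([334.3, 217.3])]
shut 217 [array([302.9, 226. ]), array([319.1, 226. ]), array([335.4, 226.1])]
(247, 798, 3)
```

View pics/c3.png

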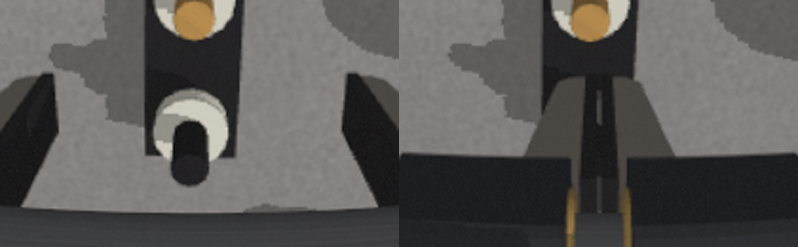

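```bash
python3 - <<'E'
from h import *
import pickle
from scipy.optimize import least_squares as L
d=pickle.load(open("im2.pkl","rb"));s,e,w=d["scene"],d["side"],d["wrist"]
f=lambda p:np.r_[np.array(proj(s,p+[9,10,0]))-(281.5,136.5),np.array(proj(e,p+[-9,-10,0]))-(334,223.3),np.array(proj(w,p+[0,10,0],True))-(324.7,230.5)]
r=L(f,[516,-218,200.]);print(r.x,np.round(r.fun,1))
print([manip.read_state()["tcp_pos"].round(1) if hasattr(manip.read_state()["tcp_pos"],'round') else manip.read_state()["tcp_pos"]])
E
```

```text
[ 518.59895717 -218.40878104  228.49758432] [-2.  -0.9 -2.3  0.5  0.5 -0.2]
[array([ 516.6, -218.9,  213.2])]
```

Image fit: the fingertips are at about (518.6, -218.4, 225), so the fingers really end about 38 mm higher than the reported TCP suggests. I'll reopen, shift by (-3,-2), go down in part and check again.

```bash
python3 -m creep '[{"fingers":1,"xyz":[-3,-2,0],"twist":0},{"fingers":1,"xyz":[0,0,0],"twist":0},{"fingers":1,"xyz":[0,0,0],"twist":0},{"fingers":1,"xyz":[0,0,0],"twist":0},{"fingers":1,"xyz":[0,0,0],"twist":0},{"fingers":1,"xyz":[0,0,0],"twist":0},{"fingers":1,"xyz":[0,0,-30],"twist":0},{"fingers":1,"xyz":[0,0,-30],"twist":0},{"fingers":1,"xyz":[0,0,-30],"twist":0},{"fingers":1,"xyz":[0,0,-15],"twist":0},{"fingers":1,"xyz":[0,0,0],"twist":0},{"fingers":1,"xyz":[0,0,0],"twist":0}]'
python3 - <<'E'
from h import *
import pickle
d={n:vision.get_image(n) for n in("scene","side","wrist")};pickle.dump(d,open("im3.pkl","wb"))
k=lambda im,x,y,w,h,f:cv2.resize(im["color"][y:y+h,x:x+w,::-1],(f*w,f*h),interpolation=cv2.INTER_CUBIC)
cv2.imwrite("pics/c4.png",np.hstack([k(d["scene"],235,110,100,90,4),k(d["side"],285,200,100,90,4)]))
print(manip.read_state()["tcp_pos"])
E
```

```text
time_s: 5.18
tcp_pos: [511.3, -220.0, 104.0]
ee_rot: [0.706, 0.709, -0.0, -0.001]
contact_force: [-0.4, 0.2, 1.2]
opening: 78.3
finger_force: 0.0
[ 512.82227377 -220.63503879  106.02732568]
```

View pics/c4.png

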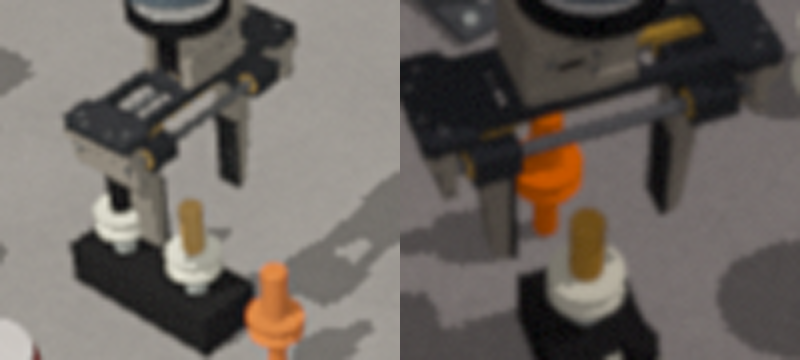

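```bash
python3 - <<'E'
from h import *
import pickle
d=pickle.load(open("im3.pkl","rb"));s,e=d["scene"],d["side"]
print(two(ray(s,272.8,170),ray(e,350.5,252.5)),two(ray(s,293.5,156.3),ray(e,311,263.5)))
for p in [(515,-220,120),(515,-220,83)]: print(proj(s,p),proj(e,p))
for dx in(-53,53):
  for z in (80,100,115,130): print(dx,z,np.round(proj(s,(513+dx,-220,z)),1),np.round(proj(e,(513+dx,-220,z)),1))
E
```

```text
(array([ 557.48213744, -222.41406901,  112.12590197]), np.float64(3.5720983855337662)) (array([ 466.38071828, -218.46298672,  108.81706281]), np.float64(4.249387302363194))
(np.float64(281.98474354564206), np.float64(161.36719257941607)) (np.float64(331.41732769729805), np.float64(254.36552856612002))
(np.float64(282.786711084536), np.float64(170.59372666823623)) (np.float64(331.03211054722067), np.float64(264.84692977500833))
-53 80 [294.2 162.4] [307.7 272.5]
-53 100 [293.9 157.5] [307.6 267. ]
-53 115 [293.7 153.8] [307.5 262.7]
-53 130 [293.5 150. ] [307.4 258.4]
53 80 [271.8 179.9] [352.1 259.5]
53 100 [271.3 175. ] [352.5 253.9]
53 115 [270.8 171.2] [352.9 249.6]
53 130 [270.4 167.4] [353.3 245.2]
```

The picture shows the tips at about z=110 (reported TCP 105), centred on (512,-220), straddling the brass knob with their ends just below its top. So I need 26 mm more down.

```bash
python3 -m creep '[{"fingers":0.6,"xyz":[3,0,-10],"twist":0},{"fingers":0.2,"xyz":[0,0,-10],"twist":0},{"fingers":-1,"xyz":[0,0,-6],"twist":0},{"fingers":-1,"xyz":[0,0,0],"twist":0},{"fingers":-1,"xyz":[0,0,0],"twist":0},{"fingers":-1,"xyz":[0,0,0],"twist":0},{"fingers":-1,"xyz":[0,0,0],"twist":0},{"fingers":-1,"xyz":[0,0,0],"twist":0},{"fingers":-1,"xyz":[0,0,0],"twist":0},{"fingers":-1,"xyz":[0,0,0],"twist":0},{"fingers":-1,"xyz":[0,0,0],"twist":0},{"fingers":-1,"xyz":[0,0,0],"twist":0},{"fingers":-1,"xyz":[0,0,0],"twist":0},{"fingers":-1,"xyz":[0,0,0],"twist":0},{"fingers":-1,"xyz":[0,0,0],"twist":0},{"fingers":-1,"xyz":[0,0,0],"twist":0}]'
```

```text
time_s: 6.67
tcp_pos: [514.7, -220.2, 78.7]
ee_rot: [0.706, 0.709, -0.0, 0.0]
contact_force: [-1.3, 0.5, 2.4]
opening: 19.5
finger_force: 30.0
```

```bash
python3 -m creep '[{"fingers":-1,"xyz":[0,0,10],"twist":0},{"fingers":-1,"xyz":[0,0,20],"twist":0},{"fingers":-1,"xyz":[0,0,30],"twist":0},{"fingers":-1,"xyz":[0,0,35],"twist":0},{"fingers":-1,"xyz":[0,0,35],"twist":0},{"fingers":-1,"xyz":[4,18,0],"twist":0},{"fingers":-1,"xyz":[8,35,0],"twist":0},{"fingers":-1,"xyz":[8,37,0],"twist":0},{"fingers":-1,"xyz":[8,37,0],"twist":0},{"fingers":-1,"xyz":[8,37,0],"twist":0},{"fingers":-1,"xyz":[8,37,0],"twist":0},{"fingers":-1,"xyz":[8,37,0],"twist":0},{"fingers":-1,"xyz":[4,22,0],"twist":0},{"fingers":-1,"xyz":[0,0,0],"twist":0},{"fingers":-1,"xyz":[0,0,0],"twist":0},{"fingers":-1,"xyz":[0,0,0],"twist":0}]'
python3 - <<'E'
from h import *
import pickle
d={n:vision.get_image(n) for n in("scene","side","wrist")};pickle.dump(d,open("im4.pkl","wb"))
k=lambda im,x,y,w,h,f:cv2.resize(im["color"][y:y+h,x:x+w,::-1],(f*w,f*h),interpolation=cv2.INTER_CUBIC)
cv2.imwrite("pics/c5.png",np.vstack([np.hstack([k(d["scene"],280,130,133,100,3),k(d["side"],240,110,133,100,3)]),k(d["wrist"],187,60,266,90,3)]))
print(manip.read_state()["tcp_pos"],proj(d["wrist"],(570,102,55),True),proj(d["scene"],(570,102,55)))
E
```

```text
time_s: 8.0
tcp_pos: [570.4, 39.4, 208.6]
ee_rot: [0.706, 0.709, -0.0, -0.0]
contact_force: [0.6, 0.1, -2.6]
opening: 19.5
finger_force: 30.0
[570.50197834  38.63064331 208.6548013 ] (np.float64(323.85489261298767), np.float64(128.80194898908366)) (np.float64(357.5811701886644), np.float64(234.59795077737246))
```

View pics/c5.png

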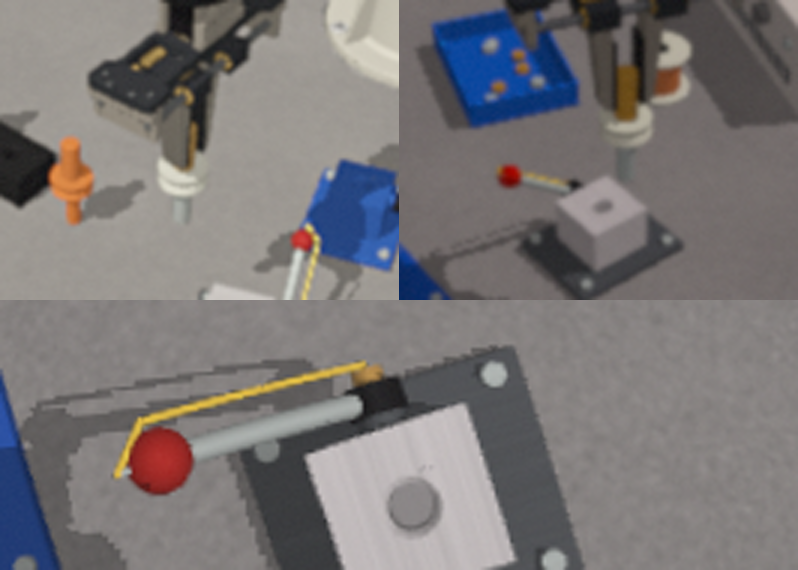

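The post is held: foot at scene (340.5,203) / side (314.5,170.5). In the wrist view the socket mouth is at (325,128.3), with the ball at (240.7,113.7) and the lever pointing left.

```bash
python3 - <<'E'
from h import *
import pickle
d=pickle.load(open("im4.pkl","rb"));s,e,w=d["scene"],d["side"],d["wrist"]
print("socket",onz(w,325,128.3,55,True))
print("ball z99-101",onz(w,240.7,113.7,99,True),onz(w,240.7,113.7,103,True))
# hub / clamp screw brass at (372,370): edges of block for yaw
P=[onz(w,187+x/3,60+(y-300)/3,55,True) for x,y in((307,455),(465,404),(514,560))]
print(P, np.degrees(np.arctan2(*(P[1]-P[0])[[1,0]])),np.degrees(np.arctan2(*(P[1]-P[2])[[1,0]])))
print("foot",two(ray(s,340.5,202.7),ray(e,314.5,170.5)))
for y in (36,39,42,45):
  for x in (567,570,573): print(x,y,np.round(proj(s,(x,y,141)),1),np.round(proj(e,(x,y,141)),1))
# shank column extents
b=pickle.load(open("im0.pkl","rb"))
for n,I,(x0,x1),rows in(("scene",s,(325,355),range(182,208,2)),("side",e,(300,330),range(148,176,2))):
  m=np.abs(I["color"].astype(int)-b[n]["color"]).sum(2)>50
  for r in rows:
    x=np.nonzero(m[r,x0:x1])[0]
    if len(x): print(n,r,x.min()+x0,x.max()+x0)
E
```

```text
socket [571.22312557 102.54614041  55.        ]
ball z99-101 [491.28370019 119.31373773  99.        ] [492.38235834 119.22366309 103.        ]
[array([533.03232786, 120.77436833,  55.        ]), array([589.15255855, 139.06575005,  55.        ]), array([607.35818065,  83.00819366,  55.        ])] 18.052449025028046 107.99206559841834
foot (array([567.23810226,  36.97738978, 137.16879614]), np.float64(2.943147683349812))
567 36 [339.8 201.7] [314.  169.4]
570 36 [339.1 202.3] [315.1 169.1]
573 36 [338.5 202.9] [316.2 168.8]
567 39 [340.7 202.2] [313.6 168.6]
570 39 [340.  202.8] [314.7 168.4]
573 39 [339.4 203.4] [315.8 168.1]
567 42 [341.6 202.7] [313.2 167.9]
570 42 [340.9 203.3] [314.3 167.7]
573 42 [340.3 203.9] [315.4 167.4]
567 45 [342.5 203.1] [312.8 167.2]
570 45 [341.9 203.8] [313.9 167. ]
573 45 [341.2 204.4] [315.  166.7]
scene 182 333 344
scene 184 332 344
scene 186 332 343
scene 188 333 344
scene 190 332 345
scene 192 333 347
scene 194 335 345
scene 198 339 343
scene 200 339 342
scene 202 339 339
side 148 312 324
side 150 310 324
side 152 309 324
side 154 313 324
side 156 315 323
side 158 315 320
```

```bash
python3 -m creep '[{"fingers":-1,"xyz":[0,30,0],"twist":0},{"fingers":-1,"xyz":[0,32.4,-20],"twist":0},{"fingers":-1,"xyz":[0,0,-35],"twist":0},{"fingers":-1,"xyz":[0,0,-20],"twist":0},{"fingers":-1,"xyz":[0,0,-6],"twist":0},{"fingers":-1,"xyz":[0,0,0],"twist":0},{"fingers":-1,"xyz":[0,0,0],"twist":0}]'
python3 - <<'E'
from h import *
import pickle
d={n:vision.get_image(n) for n in("scene","side")};pickle.dump(d,open("im5.pkl","wb"))
k=lambda im,x,y,w,h,f:cv2.resize(im["color"][y:y+h,x:x+w,::-1],(f*w,f*h),interpolation=cv2.INTER_CUBIC)
cv2.imwrite("pics/c6.png",np.hstack([k(d["scene"],325,190,66,75,6),k(d["side"],275,130,66,75,6)]))
print(manip.read_state()["tcp_pos"],[(np.round(proj(d[n],(570.8,102.2,55)),1)) for n in d])
E
```

```text
time_s: 8.73
tcp_pos: [571.3, 101.5, 128.4]
ee_rot: [0.706, 0.708, 0.0, 0.0]
contact_force: [-0.4, -0.1, -2.6]
opening: 19.4
finger_force: 30.0
[572.04903806 101.80460054 129.27623   ] [array([357.5, 234.8]), array([307.3, 178.1])]
```

View pics/c6.png

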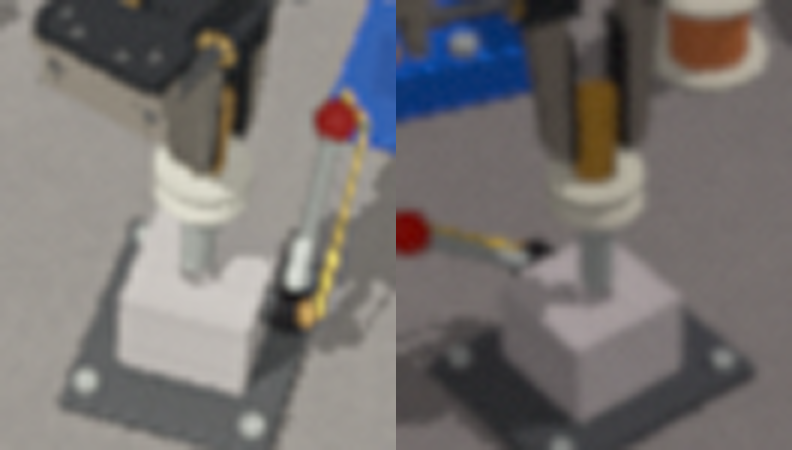

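The foot at scene (358.2,236.5) / side (308.3,179.5) sits right over the mouth, so I'll lower it gently.

```bash
python3 -m creep '[{"fingers":-1,"xyz":[0,0,-2],"twist":0},{"fingers":-1,"xyz":[0,0,-2],"twist":0},{"fingers":-1,"xyz":[0,0,-2],"twist":0},{"fingers":-1,"xyz":[0,0,-2],"twist":0},{"fingers":-1,"xyz":[0,0,0],"twist":0},{"fingers":-1,"xyz":[0,0,0],"twist":0}]'
```

```text
time_s: 9.33
tcp_pos: [570.3, 102.4, 119.3]
ee_rot: [0.706, 0.709, -0.0, -0.0]
contact_force: [-1.1, 0.8, -1.6]
opening: 19.4
finger_force: 30.0
```

```bash
python3 -m creep '[{"fingers":-1,"xyz":[0,0,-3],"twist":0},{"fingers":-1,"xyz":[0,0,-3],"twist":0},{"fingers":-1,"xyz":[0,0,-3],"twist":0},{"fingers":-1,"xyz":[0,0,0],"twist":0},{"fingers":-1,"xyz":[0,0,0],"twist":0}]'
```

```text
time_s: 9.75
tcp_pos: [570.3, 102.2, 110.0]
ee_rot: [0.706, 0.709, -0.0, -0.0]
contact_force: [-2.3, 1.3, -3.8]
opening: 19.1
finger_force: 30.0
```

```bash
python3 -m creep '[{"fingers":-1,"xyz":[0,0,-4],"twist":0},{"fingers":-1,"xyz":[0,0,-4],"twist":0},{"fingers":-1,"xyz":[0,0,-4],"twist":0},{"fingers":-1,"xyz":[0,0,-4],"twist":0},{"fingers":-1,"xyz":[0,0,-3],"twist":0},{"fingers":-1,"xyz":[0,0,0],"twist":0},{"fingers":-1,"xyz":[0,0,0],"twist":0}]'
```

```text
time_s: 10.33
tcp_pos: [570.2, 102.2, 90.8]
ee_rot: [0.706, 0.709, -0.0, -0.0]
contact_force: [-3.2, 3.6, -5.5]
opening: 19.4
finger_force: 30.0
```

```bash
python3 -m creep '[{"fingers":-1,"xyz":[0,0,-3],"twist":0},{"fingers":-1,"xyz":[0,0,-2],"twist":0},{"fingers":-1,"xyz":[0,0,-1],"twist":0},{"fingers":-1,"xyz":[0,0,-1],"twist":0},{"fingers":-1,"xyz":[0,0,0],"twist":0},{"fingers":-1,"xyz":[0,0,0],"twist":0}]'
```

```text
time_s: 10.83
tcp_pos: [570.3, 102.4, 84.5]
ee_rot: [0.706, 0.708, -0.0, -0.0]
contact_force: [-4.3, 3.4, -1.4]
opening: 19.4
finger_force: 30.0
```

```bash
python3 -m creep '[{"fingers":-1,"xyz":[0,0,-1],"twist":0},{"fingers":-1,"xyz":[0,0,-1],"twist":0},{"fingers":-1,"xyz":[0,0,0],"twist":0}]'; python3 -m creep '[{"fingers":-0.1,"xyz":[0,0,0],"twist":0},{"fingers":-0.1,"xyz":[0,0,0],"twist":0},{"fingers":-0.1,"xyz":[0,0,0],"twist":0},{"fingers":-0.1,"xyz":[0,0,0],"twist":0},{"fingers":-0.1,"xyz":[0,0,0],"twist":0},{"fingers":-0.1,"xyz":[0,0,0],"twist":0},{"fingers":-0.1,"xyz":[0,0,15],"twist":0},{"fingers":-0.1,"xyz":[0,0,30],"twist":0},{"fingers":-0.1,"xyz":[0,0,35],"twist":0},{"fingers":-0.1,"xyz":[0,0,35],"twist":0},{"fingers":-0.1,"xyz":[0,0,0],"twist":0}]'
python3 - <<'E'
from h import *
import pickle
d={n:vision.get_image(n) for n in("scene","side","wrist")};pickle.dump(d,open("im6.pkl","wb"))
k=lambda im,x,y,w,h,f:cv2.resize(im["color"][y:y+h,x:x+w,::-1],(f*w,f*h),interpolation=cv2.INTER_CUBIC)
cv2.imwrite("pics/c7.png",np.vstack([np.hstack([k(d["scene"],320,180,80,75,5),k(d["side"],260,130,80,75,5)])[:,:798],k(d["wrist"],220,80,266,75,3)]))
for n in d: print(n,np.round(proj(d[n],(570.8,102.2,125),n=="wrist"),1))
E
```

```text
time_s: 11.08
tcp_pos: [570.6, 102.5, 83.6]
ee_rot: [0.706, 0.708, -0.0, -0.0]
contact_force: [-8.4, 2.9, 11.0]
opening: 19.5
finger_force: 30.1
time_s: 12.0
tcp_pos: [574.6, 102.8, 204.4]
ee_rot: [0.706, 0.709, 0.004, 0.003]
contact_force: [1.0, -0.7, -0.0]
opening: 41.4
finger_force: 0.0
scene [358.9 217.5]
side [307.  158.4]
wrist [322.4 206.8]
```

View pics/c7.png

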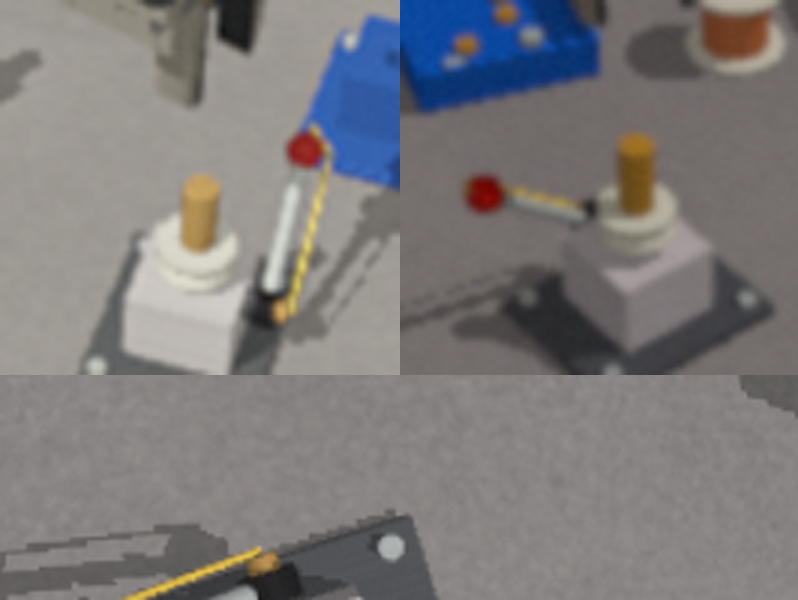

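The crop shows the post standing home: knob top at scene (360.4,216.4) / side (307.2,158.6), on the prediction, with the roller just above the block. Lever geometry: clamp axis at about (557.8,142.1,42), ball at about (491.5,119.3,98), yaw 18°. I'll move over the ball, fingers shut, turned +90°.

```bash
python3 -m creep '[{"fingers":-1,"xyz":[-6.2,1.3,0],"twist":0.121},{"fingers":-1,"xyz":[-6.2,1.3,0],"twist":0.121},{"fingers":-1,"xyz":[-6.2,1.3,0],"twist":0.121},{"fingers":-1,"xyz":[-6.2,1.3,0],"twist":0.121},{"fingers":-1,"xyz":[-6.2,1.3,0],"twist":0.121},{"fingers":-1,"xyz":[-6.2,1.3,0],"twist":0.121},{"fingers":-1,"xyz":[-6.2,1.3,0],"twist":0.121},{"fingers":-1,"xyz":[-6.2,1.3,0],"twist":0.121},{"fingers":-1,"xyz":[-6.2,1.3,0],"twist":0.121},{"fingers":-1,"xyz":[-6.2,1.3,0],"twist":0.121},{"fingers":-1,"xyz":[-6.2,1.3,0],"twist":0.121},{"fingers":-1,"xyz":[-6.2,1.3,0],"twist":0.121},{"fingers":-1,"xyz":[-6.2,1.3,0],"twist":0.121},{"fingers":-1,"xyz":[0,0,-25],"twist":0},{"fingers":-1,"xyz":[0,0,-25],"twist":0},{"fingers":-1,"xyz":[0,0,-15],"twist":0},{"fingers":-1,"xyz":[0,0,-10],"twist":0},{"fingers":-1,"xyz":[0,0,0],"twist":0},{"fingers":-1,"xyz":[0,0,0],"twist":0}]'
python3 - <<'E'
from h import *
import pickle
w=vision.get_image("wrist");pickle.dump(w,open("w7.pkl","wb"));cv2.imwrite("pics/w7.png",w["color"][:,:,::-1])
c=w["color"].astype(int);r=(c[...,0]>110)&(c[...,1]<70)&(c[...,2]<70)
n,l,s,ce=cv2.connectedComponentsWithStats(r.astype(np.uint8));print([(x.tolist(),y.round(1)) for x,y in zip(s,ce) if 20<x[4]<5000])
y=(c[...,0]>150)&(c[...,1]>110)&(c[...,2]<90)
n,l,s,ce=cv2.connectedComponentsWithStats(y.astype(np.uint8));print([(x.tolist(),q.round(1)) for x,q in zip(s,ce) if 8<x[4]<3000])
print("ball exp",proj(w,(491.5,119.3,98.4),True));st=manip.read_state();print(st["tcp_pos"],st["q"],st["contact_force"])
E
```

```text
time_s: 13.73
tcp_pos: [489.5, 118.9, 121.7]
ee_rot: [-0.003, 1.0, -0.0, -0.001]
contact_force: [0.4, -0.3, 0.9]
opening: 0.2
finger_force: 0.0
[([450, 23, 81, 50, 1618], array([492.5,  48.6])), ([84, 217, 29, 32, 197], array([101.4, 228.2])), ([311, 217, 28, 14, 289], array([324., 224.])), ([58, 231, 33, 23, 162], array([ 73.2, 239.8])), ([67, 245, 25, 17, 55], array([ 77.3, 254.1]))]
[([324, 215, 38, 48, 179], array([345.6, 230.8])), ([528, 237, 8, 9, 57], array([531.2, 241.1])), ([535, 261, 8, 8, 44], array([538.8, 264.6]))]
ball exp (np.float64(323.8238161213212), np.float64(227.18410182588553))
[490.22095946 119.12681499 122.58645188] [ 2.35408751e-01  2.66813426e-01  1.96323793e+00  6.19786520e-06
  9.12041225e-01 -1.34159218e+00] [-0.16239771  0.17759813  0.88392968]
```

```bash
python3 -m creep '[{"fingers":-1,"xyz":[0,0,-4],"twist":0},{"fingers":-1,"xyz":[0,0,-4],"twist":0},{"fingers":-1,"xyz":[0,0,-4],"twist":0},{"fingers":-1,"xyz":[0,0,-4],"twist":0},{"fingers":-1,"xyz":[-1.8,-0.6,-3],"twist":0},{"fingers":-1,"xyz":[-1.8,-0.6,-3],"twist":0},{"fingers":-1,"xyz":[-1.8,-0.6,-3],"twist":0},{"fingers":-1,"xyz":[-1.8,-0.6,-3],"twist":0},{"fingers":-1,"xyz":[-1.8,-0.6,-3],"twist":0},{"fingers":-1,"xyz":[-1.8,-0.6,-3],"twist":0},{"fingers":-1,"xyz":[-0.8,-0.3,-2.5],"twist":0},{"fingers":-1,"xyz":[-0.8,-0.3,-2.5],"twist":0},{"fingers":-1,"xyz":[-0.8,-0.3,-2.5],"twist":0},{"fingers":-1,"xyz":[-0.8,-0.3,-2.5],"twist":0},{"fingers":-1,"xyz":[-0.8,-0.3,-2.5],"twist":0},{"fingers":-1,"xyz":[-0.8,-0.3,-2.5],"twist":0},{"fingers":-1,"xyz":[0,0,0],"twist":0},{"fingers":-1,"xyz":[0,0,0],"twist":0}]'
cat > look.py <<'E'
from h import *
d={n:vision.get_image(n) for n in("scene","side")}
o=[]
for n,(x0,x1,y0,y1) in(("scene",(355,395,195,255)),("side",(255,300,150,200))):
    c=d[n]["color"][y0:y1,x0:x1].astype(int);m=(c[...,0]>100)&(c[...,1]<70)&(c[...,2]<70);y,x=np.nonzero(m)
    o.append((x.mean()+x0,y.mean()+y0,len(x)) if len(x) else None)
st=manip.read_state();print(o,np.round(st["tcp_pos"],1),np.round(st["contact_force"],1),np.round(st["ft_torque"],2))
for z in (80,66,58,50,42):
    r=np.sqrt(8100-(z-42)**2);p=(557.8-.951*r,142.1-.31*r,z);print(z,[np.round(proj(d[n],p),1) for n in d])
E
python3 look.py
```

```text
time_s: 15.28
tcp_pos: [474.7, 113.8, 73.4]
ee_rot: [-0.003, 1.0, 0.0, 0.0]
contact_force: [-0.1, 0.5, 1.4]
opening: 0.2
finger_force: 0.1
[(np.float64(380.8333333333333), np.float64(213.08333333333334), 12), (np.float64(273.28), np.float64(179.0), 25)] [474.9 113.8  73.7] [-0.3  0.6  0.5] [ 0.09 -0.   -0.04]
80 [array([380.3, 212.2]), array([273.8, 175.4])]
66 [array([380.3, 214.4]), array([272.6, 180. ])]
58 [array([380.2, 215.9]), array([272.2, 182.5])]
50 [array([380. , 217.5]), array([272.1, 184.8])]
42 [array([379.8, 219.4]), array([272.2, 187. ])]
```

```bash
python3 -m creep '[{"fingers":-1,"xyz":[-0.4,-0.1,-2],"twist":0},{"fingers":-1,"xyz":[-0.4,-0.1,-2],"twist":0},{"fingers":-1,"xyz":[-0.4,-0.1,-2],"twist":0},{"fingers":-1,"xyz":[0,0,0],"twist":0},{"fingers":-1,"xyz":[0,0,0],"twist":0}]';  python3 -m creep '[{"fingers":-1,"xyz":[-0.2,-0.1,-2],"twist":0},{"fingers":-1,"xyz":[0,0,-1],"twist":0},{"fingers":-1,"xyz":[0,0,0],"twist":0},{"fingers":-1,"xyz":[0,0,0],"twist":0}]'
```

```text
time_s: 15.8
tcp_pos: [473.2, 113.4, 67.4]
ee_rot: [-0.003, 1.0, -0.0, -0.0]
contact_force: [-0.5, -0.8, 1.4]
opening: 0.6
finger_force: 0.2
time_s: 16.13
tcp_pos: [473.1, 113.3, 64.5]
ee_rot: [-0.003, 1.0, -0.0, -0.0]
contact_force: [-0.6, 0.3, 0.5]
opening: -0.1
finger_force: 0.4
```

```bash
python3 -m creep '[{"fingers":-1,"xyz":[-0.2,-0.1,-1],"twist":0},{"fingers":-1,"xyz":[0,0,-1],"twist":0},{"fingers":-1,"xyz":[0,0,-1],"twist":0},{"fingers":-1,"xyz":[0,0,0],"twist":0},{"fingers":-1,"xyz":[0,0,0],"twist":0}]'
```

```text
time_s: 16.55
tcp_pos: [472.9, 113.2, 61.5]
ee_rot: [-0.003, 1.0, -0.0, -0.0]
contact_force: [-1.0, -0.4, 1.2]
opening: 0.5
finger_force: 0.4
```

```bash
python3 -m creep '[{"fingers":-1,"xyz":[0,0,-1],"twist":0},{"fingers":-1,"xyz":[0,0,-1],"twist":0},{"fingers":-1,"xyz":[0,0,-1],"twist":0},{"fingers":-1,"xyz":[0,0,0],"twist":0},{"fingers":-1,"xyz":[0,0,0],"twist":0}]';python3 -m creep '[{"fingers":-1,"xyz":[0,0,-1],"twist":0},{"fingers":-1,"xyz":[0,0,-1],"twist":0},{"fingers":-1,"xyz":[0,0,-1],"twist":0},{"fingers":-1,"xyz":[0,0,0],"twist":0},{"fingers":-1,"xyz":[0,0,0],"twist":0}]'
```

```text
time_s: 16.97
tcp_pos: [473.0, 113.2, 58.5]
ee_rot: [-0.003, 1.0, -0.0, -0.0]
contact_force: [-0.8, -0.2, 1.2]
opening: 0.6
finger_force: 0.4
time_s: 17.38
tcp_pos: [472.9, 113.2, 55.5]
ee_rot: [-0.003, 1.0, -0.0, -0.0]
contact_force: [-1.0, -0.2, 1.1]
opening: 0.4
finger_force: 0.4
```

```bash
python3 -m creep '[{"fingers":-1,"xyz":[0,0,-1],"twist":0},{"fingers":-1,"xyz":[0,0,-1],"twist":0},{"fingers":-1,"xyz":[0,0,-1],"twist":0},{"fingers":-1,"xyz":[0,0,0],"twist":0},{"fingers":-1,"xyz":[0,0,0],"twist":0}]';python3 -m creep '[{"fingers":-1,"xyz":[0,0,-1],"twist":0},{"fingers":-1,"xyz":[0,0,-1],"twist":0},{"fingers":-1,"xyz":[0,0,-1],"twist":0},{"fingers":-1,"xyz":[0,0,0],"twist":0},{"fingers":-1,"xyz":[0,0,0],"twist":0}]'
```

```text
time_s: 17.8
tcp_pos: [472.9, 113.2, 52.5]
ee_rot: [-0.003, 1.0, -0.0, -0.0]
contact_force: [-0.5, -0.2, 1.0]
opening: 0.5
finger_force: 0.3
time_s: 18.22
tcp_pos: [472.8, 113.2, 49.5]
ee_rot: [-0.003, 1.0, -0.0, -0.0]
contact_force: [-1.7, -1.1, 2.9]
opening: 0.4
finger_force: 1.5
```

```bash
python3 -m creep '[{"fingers":-1,"xyz":[0,0,-1],"twist":0},{"fingers":-1,"xyz":[0,0,-1],"twist":0},{"fingers":-1,"xyz":[0,0,-1],"twist":0},{"fingers":-1,"xyz":[0,0,0],"twist":0},{"fingers":-1,"xyz":[0,0,0],"twist":0}]'
```

```text
time_s: 18.63
tcp_pos: [472.4, 113.1, 46.5]
ee_rot: [-0.003, 1.0, -0.0, -0.001]
contact_force: [-4.0, -1.4, 6.1]
opening: 0.6
finger_force: 3.3
```

```bash
python3 -m creep '[{"fingers":-1,"xyz":[-0.5,-0.1,-1],"twist":0},{"fingers":-1,"xyz":[0,0,-1],"twist":0},{"fingers":-1,"xyz":[0,0,-0.7],"twist":0},{"fingers":-1,"xyz":[0,0,0],"twist":0},{"fingers":-1,"xyz":[0,0,0],"twist":0}]'; python3 - <<'E'
from h import *
for i in range(3):
    w=vision.get_image("wrist");st=manip.read_state();print(np.round(st["tcp_pos"],1),np.round(st["contact_force"],1))
cv2.imwrite("pics/w8.png",w["color"][:,:,::-1])
for z in (36,40): print(np.round(proj(w,(457,109.8,z),True),1))
E
```

```text
time_s: 19.05
tcp_pos: [472.1, 113.0, 44.0]
ee_rot: [-0.003, 1.0, -0.0, -0.0]
contact_force: [-3.5, -1.6, 10.0]
opening: 0.3
finger_force: 4.7
[472.1 113.   44.1] [-3.6 -1.5 10.2]
[472.1 113.   44.1] [-4.  -2.4  9.2]
[472.1 113.   44.1] [-3.3 -1.6  8.7]
[318.3 210.1]
[318.2 211.9]
```

```bash
python3 -m creep '[{"fingers":-1,"xyz":[0,0,-1],"twist":0},{"fingers":-1,"xyz":[0,0,-0.7],"twist":0},{"fingers":-1,"xyz":[0,0,0],"twist":0},{"fingers":-1,"xyz":[0,0,0],"twist":0},{"fingers":-1,"xyz":[0,0,0],"twist":0},{"fingers":-1,"xyz":[0,0,0],"twist":0}]';python3 - <<'E'
from h import *
f=[]
for i in range(6):
    vision.get_image("side");st=manip.read_state();f.append(st["contact_force"])
print(np.round(st["tcp_pos"],1),np.round(np.mean(f,0),2),st["time_s"])
E
```

```text
time_s: 19.7
tcp_pos: [471.9, 112.9, 42.4]
ee_rot: [-0.003, 1.0, -0.0, -0.001]
contact_force: [-4.4, -1.8, 11.5]
opening: 0.2
finger_force: 5.6
[471.9 112.9  42.4] [-5.04 -2.17 10.92] 20.0
```

```bash
python3 -m creep '[{"fingers":-1,"xyz":[0,0,0],"twist":0},{"fingers":-1,"xyz":[0,0,0],"twist":0},{"fingers":-1,"xyz":[0,0,0],"twist":0},{"fingers":-1,"xyz":[0,0,0],"twist":0},{"fingers":-1,"xyz":[0,0,0],"twist":0},{"fingers":-1,"xyz":[0,0,0],"twist":0},{"fingers":-1,"xyz":[0,0,0],"twist":0},{"fingers":-1,"xyz":[0,0,0],"twist":0},{"fingers":-1,"xyz":[0,0,0],"twist":0},{"fingers":-1,"xyz":[0,0,0],"twist":0},{"fingers":-1,"xyz":[0,0,0],"twist":0},{"fingers":-1,"xyz":[0,0,0],"twist":0},{"fingers":-1,"xyz":[0,0,0],"twist":0},{"fingers":-1,"xyz":[0,0,0],"twist":0}]'; python3 - <<'E'
from h import *
import pickle
d={n:vision.get_image(n) for n in("scene","side","wrist")};pickle.dump(d,open("im8.pkl","wb"))
for n in("scene","side"):
    c=d[n]["color"].astype(int)
    x0,x1,y0,y1=(355,400,195,260) if n=="scene" else (255,305,150,205)
    c=c[y0:y1,x0:x1];m=(c[...,0]>100)&(c[...,1]<70)&(c[...,2]<70);y,x=np.nonzero(m);print(n,"ball",x.mean()+x0,y.mean()+y0,len(x), proj(d[n],(472.2,114.2,37)))
E
```

```text
time_s: 21.17
tcp_pos: [471.9, 112.9, 42.5]
ee_rot: [-0.003, 1.0, -0.0, -0.0]
contact_force: [-3.9, -2.0, 11.3]
opening: 0.3
finger_force: 5.6
scene ball 379.3333333333333 219.0 3 (np.float64(379.6587636776518), np.float64(220.52363582809755))
side ball 271.96 187.84 25 (np.float64(272.3287347357151), np.float64(188.352384636494))
```

The load held steady at about 11 N (about 1 N m). Letting go upward.

```bash
python3 -m creep '[{"fingers":-1,"xyz":[0,0,2],"twist":0},{"fingers":-1,"xyz":[0,0,3],"twist":0},{"fingers":-1,"xyz":[0,0,4],"twist":0},{"fingers":-1,"xyz":[0,0,10],"twist":0},{"fingers":-1,"xyz":[0,0,25],"twist":0},{"fingers":-1,"xyz":[0,0,35],"twist":0},{"fingers":-1,"xyz":[0,0,35],"twist":0},{"fingers":-1,"xyz":[0,0,30],"twist":0},{"fingers":-1,"xyz":[-20,0,0],"twist":0},{"fingers":-1,"xyz":[0,0,0],"twist":0},{"fingers":-1,"xyz":[0,0,0],"twist":0},{"fingers":-1,"xyz":[0,0,0],"twist":0}]'; python3 - <<'E'
from h import *
d={n:vision.get_image(n) for n in("scene","side")}
P=[]
for n in d:
    c=d[n]["color"].astype(int)
    x0,x1,y0,y1=(355,400,195,260) if n=="scene" else (255,305,150,205)
    c=c[y0:y1,x0:x1];m=(c[...,0]>100)&(c[...,1]<70)&(c[...,2]<70);y,x=np.nonzero(m);P.append((x.mean()+x0,y.mean()+y0));print(n,P[-1],len(x))
    c=d[n]["color"].astype(int);x0,x1,y0,y1=(345,375,205,235) if n=="scene" else (295,320,145,180)
    c=c[y0:y1,x0:x1];m=(c[...,0]-c[...,2]>60);y,x=np.nonzero(m);print("brass top",x.mean()+x0,y.min()+y0,np.round(proj(d[n],(570.8,102.2,125)),1))
print("ball",two(ray(d["scene"],*P[0]),ray(d["side"],*P[1])),manip.read_state()["contact_force"])
E
```

```text
time_s: 22.32
tcp_pos: [452.6, 113.1, 185.8]
ee_rot: [-0.003, 1.0, -0.0, -0.0]
contact_force: [-0.5, -0.6, -0.0]
opening: 0.4
finger_force: 0.0
scene (np.float64(380.7368421052632), np.float64(216.05263157894737)) 19
brass top 358.9021739130435 215 [358.9 217.5]
side (np.float64(271.87179487179486), np.float64(184.30769230769232)) 39
brass top 306.9268292682927 157 [307.  158.4]
ball (array([470.81011867, 113.84713609,  53.68089003]), np.float64(2.5460503300379176)) [0.66961239 0.33872541 0.06676075]
```

The ball rests at about z=50 (under 66), the post top is where it should be home, and the robot is clear.

```bash
python3 -c "
from workcell import manip
print(manip.hand_in())"
```

```text
the job is handed in; nothing more can be done
None
```

The brass-knob post is fully home in the aluminium holder, the clamp was held at about 1 N m (11 N on the ball) for over a second and let go with the lever down, and the job is handed in at about 22 s; the first grasp closed on nothing and was redone, and the hand-in returned no verdict.

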